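# Set and lock the gauge dial of a punching machine

### The job

Set the punching machine's gauge: with one fingertip, push round an arm of the star wheel until the tip of its red pointer arm lies over the green tab at the dial's rim, and only then push the yellow lock lever all the way round to its stop. Only push: do not lift the star wheel on its shaft, leave the green tab where it is, and leave the brass weight, glue stick, mug and jar standing where they are.

Things in the scene. Friction and masses are not known exactly. Their poses are not given: they have to be found in the camera images.
- gauge: Grey fixed gauge casing, 240 mm (x) x 400 mm (y) x 60 mm high, bolted down; origin at the centre of its underside, z up. On its flat top is a white dial plate, 220 diameter and 6 thick (its upper face 66 above the table), centred at (0, +70) from the origin in the casing's axes. Sizes and offsets in these notes are in mm.
- star_wheel (a joint): Angle of the star wheel about its vertical axis, rad, growing anticlockwise seen from above; 0 when the red pointer points along the casing's +x. It turns freely both ways for more than a full turn and can come to the mark either way round. It drags with about 0.12 N m and stays where it is left.
- wheel_hub (a point): On the wheel's axis, at the top of its black hub (46 mm diameter, 106 above the table, 40 above the dial). Three level arms 120 degrees apart, no rim: one red, two black with 22 balls. Arms are 15 wide and stand 14 to 30 above the dial; black ones end 88 from the axis, the red narrows beyond 75 and ends at 95. The wheel is loose on its shaft: pulled up, it rises up to 40.
- pointer_tip (a point): Tip of the red pointer arm, 94 mm from the wheel's axis, 22 above the dial.
- tab_mark (a point): Top of the green tab on the dial's rim, 94 mm from the wheel's axis. The tab is 16 wide along the rim, covers 87 to 109 from the axis, and is 4 thick on the dial; it can be pushed round by mistake (stiff) and must not be.
- lock_lever (a joint): Angle of the yellow lock lever about its vertical pivot, rad: 0 (unlocked) when it points along the casing's -x, growing anticlockwise seen from above, so its tip swings from -x towards the casing's -y; 1.40 when it lies against its steel stop post. It starts between 0 and 0.35. It drags with about 0.12 N m and stays where it is left.
- lever_pivot (a point): The lock lever's axis, at the casing's top face (60 mm above the table). Black boss 32 diameter, 31 high.
- lever_tip (a point): Centre of the 22 mm ball on the end of the yellow lever, 82 from the pivot axis, 22 above the casing's top. The lever arm is 13 wide and 14 high. The steel stop post (10 diameter, 30 high) stands 42 from the pivot, at the lever's locked side.
- weight: Brass weight with a small knob, 48 mm diameter, 46 mm high, standing loose at a far corner of the casing's top; origin at the centre of its underside.
- glue: White and blue glue stick, 30 mm diameter, 70 mm high, standing loose at the other far corner of the casing's top; origin at the centre of its underside.
- mug: Blue mug, 76 mm diameter, 90 mm high, on the table to one side of the casing; origin at the centre of its underside.
- jar: Amber jar with a steel cap, 70 mm diameter, 85 mm high, on the table to one side of the casing; origin at the centre of its underside.

How it is judged:
By the outcome, as a careful person would: the job done as asked, in the order asked, and still so for the second after the job is handed in, with the robot touching nothing.
It also fails if it takes over 56 s, if anything falls off the work surface, if the arm or the gripper's body presses on something with over 40 N, if the wrist force passes 120 N, or if a joint passes its speed limit or range.

### The arm

A 7-joint arm with a two-finger parallel gripper is mounted at the origin on the work surface. World frame = base frame: x ahead of the robot, y to its left, z up, the work surface at z = 0. Lengths are in m, angles in rad, forces in N, time in s.
With the tool pointing down it reaches from about 0.35 to 0.9 m from the base axis. Payload 8.1 kg.
Tool frame: the origin (TCP) lies midway between the tips of the shut fingers; the grasp point (between the pads) lies 19 mm behind it; z points along the fingers, y is the line along which they close (so a half turn about z gives the same grasp; the last joint's range is limited). The gripper opens to 85 mm and grips with 20 to 120 N. Pads are 22 mm wide; open, the fingers measure 114 mm over their backs; the gripper's body (76 mm by 85 mm) begins 54 mm behind the grasp point. The pads swing forward as they close: fully open they stand 13 mm farther back than shut.
Start: joints at [1.04, 0.434, 0.025, 1.573, -0.012, 1.134, -0.075], TCP at [0.259, -0.569, 0.206] pointing down, gripper open.
Joint ranges: [-2.62, 2.62], [-0.44, 2.09], [-1.27, 1.32], [0.08, 2.57], [-1.32, 4.46], [0.12, 2], [-2.74, 2.74]. Speed limits (rad/s): [2.22, 2.22, 3.01, 3.01, 3.14, 3.14, 3.14].

### API

Orientations are given as a unit quaternion [x, y, z, w].
In Python, from workcell import monitor, read_camera, get_calibration, bot gives the robot as it stands.
- The arm moves only by the shell command python3 -m handwheel 'ROWS' [OPENING] [FORCE]. ROWS is JSON, a list of rows, each an object with "translation": the shift along the tool's x, y, z in cm, a list of three; "roll": the turn about the tool's z in rad. A call has 1 to 10 rows; each row is the pose to reach, as a shift and turn from the pose commanded when the call began, along the tool's axes at that moment; what a row does not reach only later rows make up. A row lasts 1/8 s, in which the tool goes at most 62.5 mm and 10.7 degrees, less where a joint would pass 70% of its speed; a pose out of reach is approached as far as the arm can. A call with a gripper value outside its range is refused whole. OPENING is the finger opening in cm, from 0 to 8.54, set as the call begins (- or left out, the last holds). The fingers move at their own pace and stop on an object; FORCE is the grip in N (left out, the last holds). Time passes only in rows, so rows that repeat a pose let the fingers close. It gives the time, the measured TCP pose, the force, the opening and the grip force at its end, in the units of the state.
- monitor.state(): the state, without advancing time (a new reading comes with each control period).
- read_camera(name): name is "side" or "top"; returns the picture (480x640x3 uint8, red, green, blue); there is no depth.
- get_calibration(name): a dict with "fx", "fy", "cx", "cy" (pixels), "rvec" (rotation vector, rad) and "tvec" (3), from world to camera coordinates, as OpenCV has them. Camera axes: x right, y down, z forward; pixel columns grow to the right and rows downward; lengths in m; the calibration is good to about 2 mm. A picture is of the moment at which its call begins. get_calibration takes no time and is no camera call.
- bot.hand_in(): hands the job in; it is judged then, once.
The state is a dict: "time_s": time; "joint_pos": joint angles; "qvel": joint speeds; "joint_torque": joint torques, N m; "tool_pos": TCP position; "tcp_rot": TCP orientation; "contact_force": force on the tool from outside, world axes, zero at the start; "wrist_torque": the same for the moment, N m; "opening": finger opening in m; "grasp_force": force on a finger pad.
Only numpy, scipy, OpenCV 4.12 (cv2) and the standard library are available. Lean on these libraries where they do the work, as an engineer would, in place of code of your own. Each camera call takes 0.05 s, during which the arm holds its last target. There are 200 camera calls.

## Working session

There is one attempt and no reset: what is moved stays moved. The work goes in short steps, Python scripts to look and compute and a shell command to move; the robot and the scene stay as the last step left them, time stands still between calls to the robot, and variables do not carry over. Pictures are saved under pics/ and viewed, at most 10 in all, crops included, and the job is handed in when it is done.

```bash
mkdir -p pics; ls
python3 - <<'E'
from workcell import monitor, read_camera, get_calibration
import cv2,json
s=monitor.state();print(s)
for n in("top","side"):
    print(n,get_calibration(n)); cv2.imwrite(f"pics/{n}0.png",read_camera(n)[:,:,::-1])
E
```

```text
pics
{'time_s': 0.0, 'joint_pos': array([ 1.04040213,  0.43521136,  0.02494224,  1.57410749, -0.01156648,
        1.13398552, -0.07511715]), 'qvel': array([ 4.71492309e-04,  2.61480492e-03,  5.32733373e-05, -1.35663399e-04,
        1.03877570e-03,  2.77511628e-04,  8.33186413e-04]), 'joint_torque': array([-1.13057481e-04, -6.70468712e+01,  1.02523640e+00, -3.16202545e+01,
        1.55501836e-02,  1.26029275e-02,  3.54404472e-05]), 'tool_pos': array([ 0.25901425, -0.56820199,  0.20472884]), 'tcp_rot': array([ 9.77215576e-01,  2.12247743e-01, -2.43437025e-04, -7.44963311e-04]), 'contact_force': array([ 0.80751026, -0.37983126, -0.90411284]), 'wrist_torque': array([-0.00818893, -0.01692674,  0.04942759]), 'grasp_force': 0.0, 'opening': 0.0856639774512193}
top {'fx': 617.7398250687477, 'fy': 617.7398250687477, 'cx': 316.58287271385416, 'cy': 243.40117014014047, 'rvec': array([ 2.13153915, -2.08911155,  0.21854556]), 'tvec': array([-6.49281200e-05,  5.82626068e-01,  1.56503068e+00])}
side {'fx': 534.129671566463, 'fy': 534.129671566463, 'cx': 322.8131994481637, 'cy': 231.40360295498937, 'rvec': array([ 0.40220939, -2.59302264,  1.48602947]), 'tvec': array([0.53578371, 0.18787211, 1.09081191])}
```

View pics/top0.png

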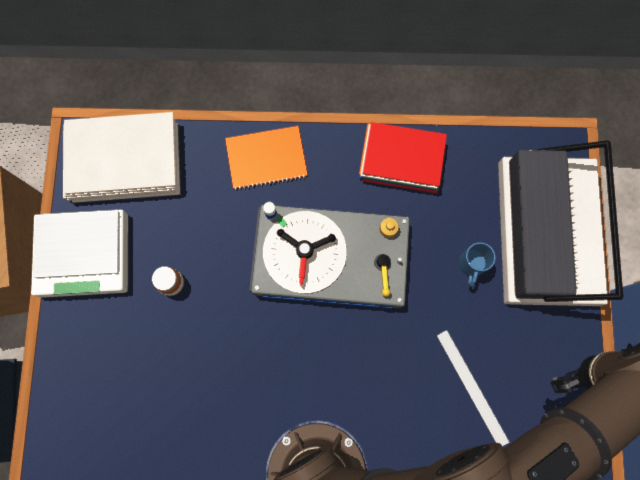

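View pics/side0.png

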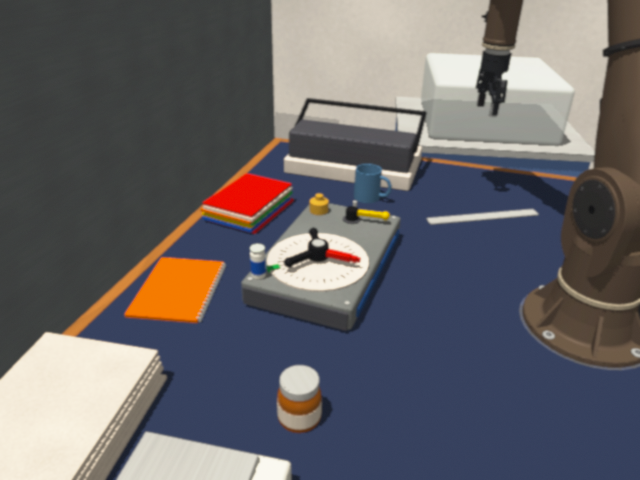

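The top view shows the hub at about (305,250) and the red tip at (302,285), pointing towards the robot. The green tab is at (283,223) with the glue just outside it at (270,210). The lever pivot is at (384,261), the lever ball at (386,292) and the stop post at (400,261).

The wheel can go clockwise by pushing the black arm at (331,237), which keeps the finger far from the glue and the tab. Next I'll measure these.

```bash
cat > h.py <<'E'
import numpy as np,cv2
from workcell import monitor, read_camera, get_calibration
def ray(n,px,z):
    c=get_calibration(n);R=cv2.Rodrigues(c["rvec"])[0];o=-R.T@c["tvec"]
    d=R.T@np.array([(px[0]-c["cx"])/c["fx"],(px[1]-c["cy"])/c["fy"],1]);return (o+d*(z-o[2])/d[2])[:2]
def pix(n,p):
    c=get_calibration(n);K=np.array([[c["fx"],0,c["cx"]],[0,c["fy"],c["cy"]],[0,0,1]])
    return cv2.projectPoints(np.array([p],float),c["rvec"],c["tvec"],K,None)[0].ravel()
def mask(im,lo,hi,roi):
    h=cv2.cvtColor(im,cv2.COLOR_RGB2HSV);m=cv2.inRange(h,lo,hi);k=np.zeros_like(m)
    x0,y0,x1,y1=roi;k[y0:y1,x0:x1]=m[y0:y1,x0:x1]
    n,l,s,c=cv2.connectedComponentsWithStats(k)
    return np.argwhere(l==1+s[1:,4].argmax())[:,::-1].astype(float) if n>1 else None
ROI=(245,200,420,312)
def scene(name=None):
    im=read_camera("top")
    if name: cv2.imwrite(f"pics/{name}.png",cv2.resize(im[190:320,240:430],None,fx=4,fy=4,interpolation=cv2.INTER_CUBIC)[:,:,::-1])
    r={}
    for k,lo,hi,z in(("tab",(45,90,60),(85,255,255),.070),("red",(0,150,90),(6,255,255),.096),("lever",(22,140,110),(32,255,255),.089)):
        p=mask(im,lo,hi,ROI if k!="lever" else (350,245,420,312))
        if p is None: continue
        w=np.array([ray("top",q,z) for q in p]);r[k]=w
    p=mask(im,(0,0,175),(180,60,255),(255,205,352,298))
    e=cv2.minEnclosingCircle(cv2.convexHull(p.astype(np.float32)));r["dial"]=ray("top",e[0],.066);r["dialpx"]=e
    return r
E
python3 - <<'E'
from h import *
r=scene("a")
D=r["dial"];print("dial",D,r["dialpx"])
for k in("tab","red","lever"):
    w=r[k];m=w.mean(0);print(k,len(w),m,"rel",m-D,"ang",np.degrees(np.arctan2(*(m-D)[::-1])),"rmax",np.linalg.norm(w-D,axis=1).max())
for n,q,z in(("hub",(305,250),.106),("pivot",(384,261),.091),("ball",(386.5,292),.085),("post",(400,261),.09),("c1",(261,205),.06),("c2",(409,219),.06),("c3",(405,306),.06),("c4",(252,293),.06)):print(n,ray("top",q,z))
E
```

```text
dial [0.55914091 0.0437036 ] ((304.1547546386719, 251.5), 42.512149810791016)
tab 49 [0.63872782 0.1062714 ] rel [0.07958691 0.0625678 ] ang 38.172903996583486 rmax 0.11373915299722145
red 130 [0.50817183 0.04663902] rel [-0.05096908  0.00293542] ang 176.70385193653112 rmax 0.09032967232936534
lever 172 [ 0.48118548 -0.16462857] rel [-0.07795542 -0.20833217] ang -110.5152525527196 rmax 0.2450777290814252
hub [0.55518077 0.04065515]
pivot [ 0.53346618 -0.16244353]
ball [ 0.45436225 -0.16926008]
post [ 0.53447613 -0.20364051]
c1 [0.6844882  0.16208405]
c2 [ 0.65388519 -0.23242826]
c3 [ 0.42234479 -0.21960537]
c4 [0.44808496 0.17623995]
```

View pics/a.png

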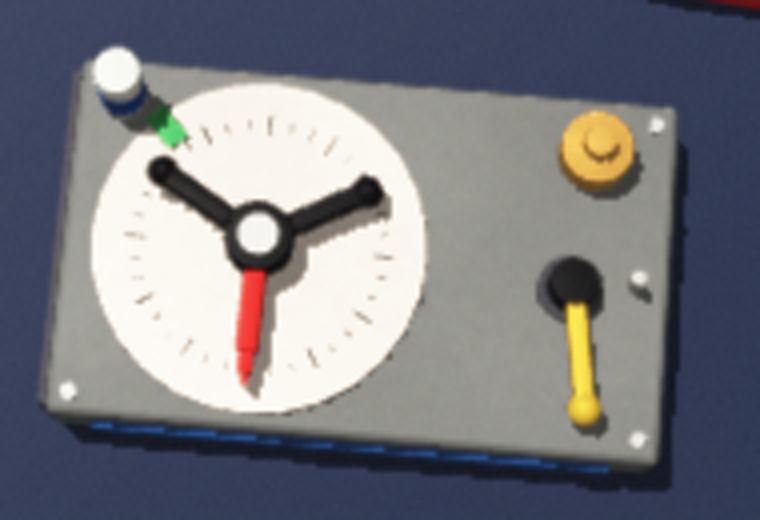

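The dial centre is about (0.559, 0.043), the tab sits at about 38° and the pointer at about 177°, so the wheel needs about −138°. I'll move over now with the fingers shut and the tool axes turned to match the world axes.

```bash
python3 -m handwheel '[{"translation":[4,-2.9,0],"roll":0.1},{"translation":[8,-5.8,0],"roll":0.2},{"translation":[12,-8.7,0],"roll":0.3},{"translation":[16,-11.6,0],"roll":0.4},{"translation":[20,-14.5,0],"roll":0.43},{"translation":[24,-17.4,0],"roll":0.43},{"translation":[28,-20.3,0],"roll":0.43},{"translation":[32,-23.2,0],"roll":0.43},{"translation":[36,-26.1,0],"roll":0.43},{"translation":[40,-29,0],"roll":0.43}]' 0 20; python3 -m handwheel '[{"translation":[0,0,0],"roll":0},{"translation":[0,0,0],"roll":0},{"translation":[0,0,0],"roll":0}]'
```

```text
time_s: 1.4
tool_pos: [0.5034, -0.1375, 0.2055]
tcp_rot: [1.0, -0.001, -0.0, 0.0]
contact_force: [0.4, -0.3, -0.2]
opening: 0.0003
grasp_force: 0.0
time_s: 1.78
tool_pos: [0.5023, -0.1403, 0.2054]
tcp_rot: [1.0, -0.002, -0.0, 0.0]
contact_force: [0.2, -0.1, 0.1]
opening: 0.0001
grasp_force: 0.0
```

```bash
python3 -m handwheel '[{"translation":[3,-5,0],"roll":0},{"translation":[6,-10,0],"roll":0},{"translation":[9,-15,0],"roll":0},{"translation":[10.3,-17.1,0],"roll":0},{"translation":[10.3,-17.1,0],"roll":0},{"translation":[10.3,-17.1,3],"roll":0},{"translation":[10.3,-17.1,6],"roll":0},{"translation":[10.3,-17.1,8],"roll":0},{"translation":[10.3,-17.1,8],"roll":0}]'
python3 - <<'E'
from h import *
cv2.imwrite("pics/b.png",cv2.resize(read_camera("top")[190:320,240:430],None,fx=4,fy=4,interpolation=cv2.INTER_CUBIC)[:,:,::-1])
cv2.imwrite("pics/bs.png",cv2.resize(read_camera("side")[170:330,230:430],None,fx=3.7,fy=3.7,interpolation=cv2.INTER_CUBIC)[:,:,::-1])
E
```

```text
time_s: 2.9
tool_pos: [0.6047, 0.0289, 0.1242]
tcp_rot: [1.0, -0.003, -0.002, 0.001]
contact_force: [0.3, -0.2, 0.9]
opening: -0.0003
grasp_force: 0.0
```

View pics/bs.png

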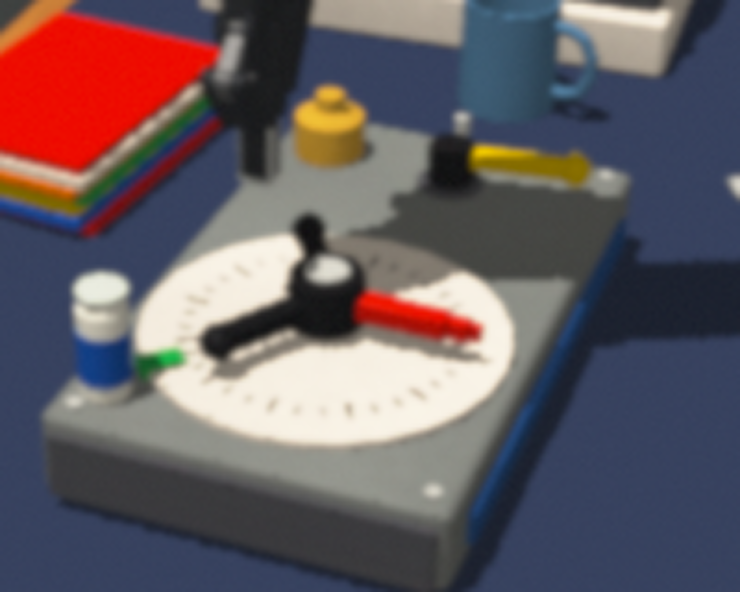

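In the side crop the finger shows at about (260,170), which looks farther back than I expected. I'll project the reported TCP into both views and check it against the pictures.

Run:
```python
from h import *
s=monitor.state();p=s["tool_pos"];print(p,s["time_s"])
a=pix("top",p);print("top crop",(a-[240,190])*4);a=pix("side",p);print("side crop",(a-[230,170])*3.7)
h=[.559,.043,.106];print((pix("side",h)-[230,170])*3.7)
```

```text
[0.60643535 0.03016303 0.12629411] 3.0
top crop [277.88525493 154.81021702]
side crop [256.84208654 214.5393587 ]
[327.67206479 269.33447366]
```

View pics/b.png

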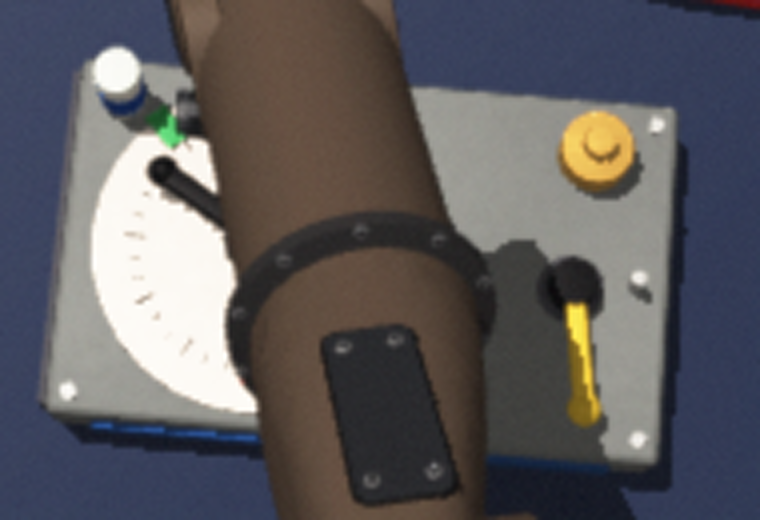

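The top view is blocked by the arm (red arm hidden, tab at (165,128)). The side view disagrees with the projected tip by about 40 crop px, so I'll look again now that the arm has settled.

Run:
```python
from h import *
im=read_camera("side")
p=monitor.state()["tool_pos"];print(p)
v=im.copy()
q=pix("side",p);cv2.circle(v,tuple(int(round(t)) for t in q),1,(255,0,255),-1)
q=pix("side",p+[0,0,.1]);cv2.circle(v,tuple(int(round(t)) for t in q),1,(0,255,255),-1)
cv2.imwrite("pics/c.png",cv2.resize(v[130:270,250:400],None,fx=4,fy=4,interpolation=cv2.INTER_CUBIC)[:,:,::-1])
```

```text
[0.60683144 0.03062763 0.12667799]
```

View pics/c.png

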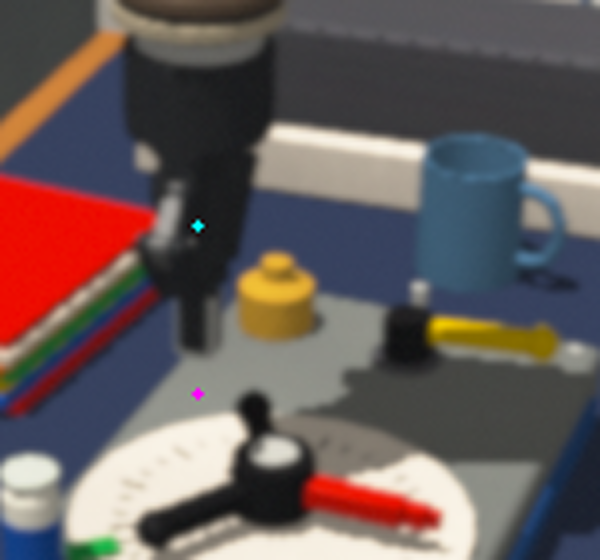

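Run:
```python
from h import *
p=np.array([0.259,-0.5682,.2047])
for n in("top","side"):
    print(n,pix(n,p),pix(n,p+[0,0,.013]),pix(n,p+[0,0,.032]))
t=cv2.imread("pics/top0.png")[340:420,530:640];s=cv2.imread("pics/side0.png")[40:120,450:560]
cv2.imwrite("pics/d.png",np.vstack([cv2.resize(a,None,fx=3.7,fy=3.7,interpolation=cv2.INTER_CUBIC) for a in(t,s)]))
```

```text
top [566.65391715 373.43658638] [568.91942472 373.42973587] [572.30541435 373.41949722]
side [483.78098725 124.24979641] [484.58948953 119.8284857 ] [485.78393993 113.29661011]
```

View pics/d.png

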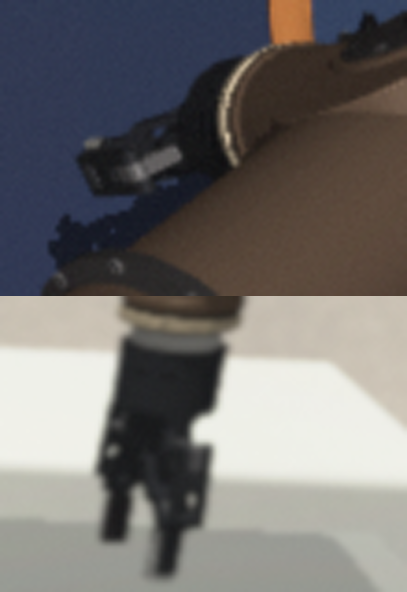

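At the start pose both fingers also show about 9 px (about 27 mm) above the projected TCP in the side view. In the top view the left finger is where it should be. So the real tip stands about 25 mm higher than the TCP reading, with no sideways offset. I'll go down in steps, watching the force and the picture.

```bash
python3 -m handwheel '[{"translation":[0,0,1.5],"roll":0},{"translation":[0,0,3],"roll":0},{"translation":[0,0,4.4],"roll":0},{"translation":[0,0,4.4],"roll":0},{"translation":[0,0,4.4],"roll":0}]'
python3 - <<'E'
from h import *
im=read_camera("side")
p=monitor.state()["tool_pos"];print(p,monitor.state()["contact_force"])
v=im.copy()
q=pix("side",p);cv2.circle(v,tuple(int(round(t)) for t in q),1,(255,0,255),-1)
cv2.imwrite("pics/e.png",cv2.resize(v[160:270,260:380],None,fx=5,fy=5,interpolation=cv2.INTER_CUBIC)[:,:,::-1])
E
```

```text
time_s: 3.68
tool_pos: [0.6065, 0.0319, 0.0815]
tcp_rot: [1.0, -0.001, -0.0, -0.0]
contact_force: [-0.6, 0.3, -0.3]
opening: 0.0002
grasp_force: 0.0
[0.60670683 0.03198341 0.08180816] [ 1.35304037 -0.17645627 -0.50098438]
```

View pics/e.png

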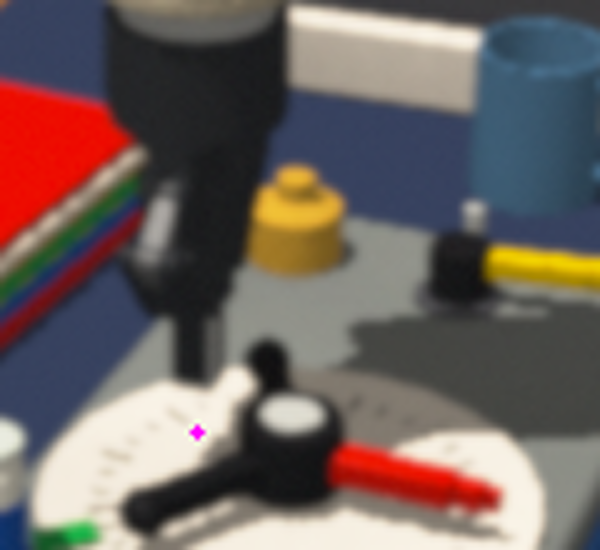

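The tip is at crop (192,382) and the projected TCP at (197,433), so the tip is again about 24 mm higher, at z≈0.105. I'll lower it to just above the dial (by the TCP reading) and check the force before going on.

```bash
python3 -m handwheel '[{"translation":[0,0,0.7],"roll":0},{"translation":[0,0,1.3],"roll":0},{"translation":[0,0,1.3],"roll":0}]';python3 -m handwheel '[{"translation":[0,0,0.2],"roll":0},{"translation":[0,0,0.3],"roll":0},{"translation":[0,0,0.3],"roll":0}]'
```

```text
time_s: 4.1
tool_pos: [0.6058, 0.0318, 0.0678]
tcp_rot: [1.0, -0.001, -0.001, 0.0]
contact_force: [0.3, 0.4, 0.9]
opening: -0.0001
grasp_force: 0.0
time_s: 4.47
tool_pos: [0.6064, 0.0319, 0.0655]
tcp_rot: [1.0, -0.001, 0.0, 0.0]
contact_force: [-0.1, 0.2, 0.8]
opening: 0.0002
grasp_force: 0.0
```

```bash
python3 -m handwheel '[{"translation":[0,0,0.2],"roll":0},{"translation":[0,0,0.4],"roll":0},{"translation":[0,0,0.4],"roll":0}]';python3 -m handwheel '[{"translation":[0,0,0.2],"roll":0},{"translation":[0,0,0.4],"roll":0},{"translation":[0,0,0.4],"roll":0}]'
python3 - <<'E'
from h import *
im=read_camera("side")
g=cv2.cvtColor(im,cv2.COLOR_RGB2GRAY)
p=monitor.state()["tool_pos"];q=pix("side",p);q2=pix("side",p+[0,0,.025]);print(p,q,q2)
for c in (296,298,300,302): print(c,g[225:256,c])
for k in(.025,.02,.03,0):print(k,pix("side",p+[0,0,k]))
E
```

```text
time_s: 4.85
tool_pos: [0.6062, 0.0318, 0.0613]
tcp_rot: [1.0, -0.001, -0.0, 0.0]
contact_force: [0.3, 0.2, 0.2]
opening: 0.0
grasp_force: 0.0
time_s: 5.22
tool_pos: [0.6062, 0.0318, 0.0573]
tcp_rot: [1.0, -0.001, -0.0, 0.0]
contact_force: [0.2, -0.4, 0.4]
opening: 0.0
grasp_force: 0.0
[0.60629547 0.03185842 0.05741781] [299.20705783 255.29569049] [299.21174583 245.70934293]
296 [ 28  28  26  26  28  27  28  27  30  31  35  36  39  42  42  40  39  41
  43  54  94 156 211 233 236 234 233 230 217 164  94]
298 [ 24  26  26  26  26  26  25  26  26  28  28  29  29  29  28  29  29  28
  29  36  65 119 182 213 198 174 170 162 144 102  52]
300 [ 30  27  28  28  27  25  27  27  31  37  42  44  45  47  46  47  47  47
  46  48  63 101 154 182 156 126 113  92  63  40  31]
302 [ 29  29  27  28  29  30  32  40  58  76  86  88  89  88  87  86  84  85
  85  86  91 101 117 128 124 116 101  72  43  34  29]
0.025 [299.21174583 245.70934293]
0.02 [299.21080008 247.64327247]
0.03 [299.2126957  243.76697432]
0 [299.20705783 255.29569049]
```

There's no contact with the TCP reading below the dial, so the tip is confirmed at about z=0.082, level with the arms. I'll push clockwise now.

```bash
python3 -m handwheel '[{"translation":[-0.5,1.3,0],"roll":0},{"translation":[-0.9,1.8,0],"roll":0},{"translation":[-1.3,2.3,0],"roll":0},{"translation":[-1.8,2.7,0],"roll":0},{"translation":[-2.3,3.1,0],"roll":0},{"translation":[-2.9,3.4,0],"roll":0},{"translation":[-3.4,3.6,0],"roll":0},{"translation":[-4.1,3.7,0],"roll":0},{"translation":[-4.7,3.7,0],"roll":0},{"translation":[-4.7,3.7,0],"roll":0}]'
cat >> h.py <<'E'
def red_side():
    im=read_camera("side");p=mask(im,(0,150,90),(6,255,255),(240,210,380,310))
    w=np.array([ray("side",q,.093) for q in p]);H=np.array([.559,.043]);r=np.linalg.norm(w-H,axis=1)
    f=w[r>np.sort(r)[-8]].mean(0)-H;m=w.mean(0)-H
    return len(w),r.max(),np.degrees(np.arctan2(m[1],m[0])),np.degrees(np.arctan2(f[1],f[0]))
E
python3 -c "
from h import *
print(red_side())"
```

```text
time_s: 6.52
tool_pos: [0.5583, -0.0055, 0.0574]
tcp_rot: [1.0, -0.001, -0.001, 0.0]
contact_force: [0.8, -0.4, 1.0]
opening: -0.0001
grasp_force: 0.4
(190, np.float64(0.1022543120507729), np.float64(120.17393537553417), np.float64(120.2135492702885))
```

```bash
python3 -m handwheel '[{"translation":[-0.6,0,0],"roll":0},{"translation":[-1.2,-0.2,0],"roll":0},{"translation":[-1.8,-0.4,0],"roll":0},{"translation":[-2.4,-0.6,0],"roll":0},{"translation":[-2.9,-1,0],"roll":0},{"translation":[-3.4,-1.4,0],"roll":0},{"translation":[-3.8,-1.9,0],"roll":0},{"translation":[-4.2,-2.4,0],"roll":0},{"translation":[-4.2,-2.4,0],"roll":0}]'
python3 -c "
from h import *
print(red_side())
im=read_camera('side');p=mask(im,(45,90,60),(85,255,255),(240,210,380,310));w=np.array([ray('side',q,.070) for q in p])-[.559,.043]
m=w.mean(0);print(len(w),m,np.degrees(np.arctan2(m[1],m[0])),np.degrees(np.arctan2(w[:,1],w[:,0])).min(),np.degrees(np.arctan2(w[:,1],w[:,0])).max(), np.linalg.norm(w,axis=1).min())"
```

```text
time_s: 7.7
tool_pos: [0.5163, 0.0198, 0.0573]
tcp_rot: [1.0, -0.001, -0.001, -0.0]
contact_force: [0.4, -0.7, -0.3]
opening: 0.0
grasp_force: 0.1
(200, np.float64(0.09972472738211294), np.float64(66.853872127225), np.float64(66.4383202666503))
70 [ 0.18364289 -0.12472339] -34.18288186245339 -43.898441928242 -23.503951210844523 0.20425790471159808
```

```bash
python3 -m handwheel '[{"translation":[-0.2,-0.5,0],"roll":0},{"translation":[-0.4,-1.0,0],"roll":0},{"translation":[-0.5,-1.5,0],"roll":0},{"translation":[-0.5,-1.5,0],"roll":0}]'
cat >> h.py <<'E'
def tab_side():
    p=mask(read_camera('side'),(45,90,60),(85,255,255),(262,255,292,282));w=np.array([ray('side',q,.070) for q in p])-[.559,.043]
    m=w.mean(0);a=np.degrees(np.arctan2(w[:,1],w[:,0]));r=np.linalg.norm(w,axis=1);return len(w),m,np.degrees(np.arctan2(m[1],m[0])),a.min(),a.max(),r.min(),r.max()
E
python3 -c "
from h import *
print(red_side());print(tab_side())
"
```

```text
time_s: 8.3
tool_pos: [0.512, 0.0347, 0.0575]
tcp_rot: [1.0, -0.001, -0.0, -0.0]
contact_force: [0.9, -2.1, -0.0]
opening: 0.0
grasp_force: 0.6
(216, np.float64(0.09806548103498937), np.float64(49.271465024161), np.float64(48.319444256166584))
(55, array([0.07942655, 0.0687774 ]), np.float64(40.89009430041443), np.float64(35.58365808636271), np.float64(45.92957335372048), np.float64(0.09087298439847748), np.float64(0.11824124929967847))
```

```bash
python3 -m handwheel '[{"translation":[0,-0.3,0],"roll":0},{"translation":[0,-0.7,0],"roll":0},{"translation":[0,-0.7,0],"roll":0}]'
python3 -c "
from h import *
print(red_side())
"
python3 -m handwheel '[{"translation":[0,0.6,0],"roll":0},{"translation":[-0.3,1.2,0],"roll":0},{"translation":[-0.3,1.2,0],"roll":0},{"translation":[-0.3,1.2,-4],"roll":0},{"translation":[-0.3,6,-9],"roll":0},{"translation":[-0.3,12,-10],"roll":0},{"translation":[-0.3,18,-10],"roll":0},{"translation":[-0.3,23,-10],"roll":0},{"translation":[-0.3,23,-10],"roll":0}]'
python3 - <<'E'
from h import *
r=scene("f");H=np.array([.559,.043])
for k in("tab","red"):
    w=r[k]-H;rr=np.linalg.norm(w,axis=1);m=w.mean(0);f=w[rr>np.sort(rr)[-8]].mean(0);print(k,len(w),np.degrees(np.arctan2(m[1],m[0])),np.degrees(np.arctan2(f[1],f[0])),rr.min(),rr.max())
print(r["lever"].mean(0)); print(red_side(),tab_side())
E
```

```text
time_s: 8.78
tool_pos: [0.5123, 0.0415, 0.0575]
tcp_rot: [1.0, -0.001, -0.0, -0.0]
contact_force: [0.7, -2.2, -0.3]
opening: -0.0002
grasp_force: 0.9
(216, np.float64(0.09571492810041501), np.float64(41.4566322610343), np.float64(39.85620121777023))
time_s: 9.95
tool_pos: [0.5079, -0.1941, 0.1574]
tcp_rot: [1.0, -0.005, -0.0, 0.001]
contact_force: [-0.1, 0.8, -0.1]
opening: -0.0002
grasp_force: 0.0
tab 43 38.81140531136854 38.16724767872103 0.0888174480694006 0.11427682238331018
red 114 34.669120670157604 35.162201527057405 0.024363427045813884 0.09377449060750598
[ 0.48097016 -0.16468528]
(217, np.float64(0.09571492810041501), np.float64(41.49788504251384), np.float64(39.85620121777023)) (53, array([0.0795818 , 0.06932528]), np.float64(41.059765890557095), np.float64(36.61660096979727), np.float64(45.92957335372048), np.float64(0.09087298439847748), np.float64(0.11824124929967847))
```

View pics/f.png

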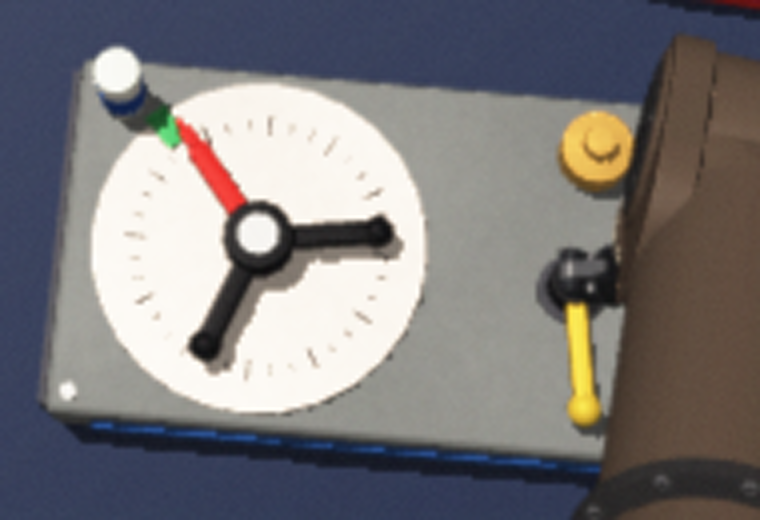

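The top view shows the red tip at (180,122) beside the tab at (165,128); parallax matters because the tip is 18 mm higher. The top and side views disagree by about 6°, so I'll triangulate the hub, tip and tab from both.

```bash
cat > t.py <<'E'
from h import *
def tri(a,b):
    P=[]
    for n in("top","side"):
        c=get_calibration(n);K=np.array([[c["fx"],0,c["cx"]],[0,c["fy"],c["cy"]],[0,0,1]])
        P.append(K@np.c_[cv2.Rodrigues(c["rvec"])[0],c["tvec"]])
    X=cv2.triangulatePoints(P[0],P[1],np.array(a,float).reshape(2,1),np.array(b,float).reshape(2,1)).ravel();return X[:3]/X[3]
T=read_camera("top");S=read_camera("side")
def tip(p,hub,k=6):
    d=np.linalg.norm(p-hub,axis=1);return p[np.argsort(d)[-k:]].mean(0)
hubT=mask(T,(0,0,140),(180,60,255),(299,242,311,254)).mean(0);q=pix("side",[.559,.043,.106]);x,y=q.astype(int)
hs=mask(S,(0,0,140),(180,70,255),(x-9,y-8,x+10,y+6));print("hub",hubT,q,hs.mean(0),len(hs),tri(hubT,hs.mean(0)))
rT=mask(T,(0,150,90),(6,255,255),ROI);rS=mask(S,(0,150,90),(6,255,255),(240,210,380,310))
a,b=tip(rT,hubT),tip(rS,hs.mean(0));print("tip",a,b,tri(a,b))
a,b=rT.mean(0),rS.mean(0);print("redc",a,b,tri(a,b))
gT=mask(T,(45,90,60),(85,255,255),ROI);gS=mask(S,(45,90,60),(85,255,255),(262,255,292,282))
a,b=gT.mean(0),gS.mean(0);print("tab",a,b,tri(a,b))
nT=gT[np.argsort(np.linalg.norm(gT-hubT,axis=1))[:8]].mean(0)
nS=gS[np.argsort(np.linalg.norm(gS-hs.mean(0),axis=1))[:6]].mean(0);print("tab inner",nT,nS,tri(nT,nS))
for n in("top","side"):
    c=get_calibration(n);print(-cv2.Rodrigues(c["rvec"])[0].T@c["tvec"])
E
python3 t.py
```

```text
hub [303.96629213 247.80898876] [318.56001751 242.79310099] [315.92198582 239.43262411] 141 [0.56167265 0.04364311 0.11328977]
tip [285.33333333 221.66666667] [276.66666667 256.5       ] [0.63390653 0.09433094 0.08691843]
redc [292.7826087  232.25217391] [293.73953488 253.53953488] [0.6046274  0.07383107 0.08832182]
tab [280.6744186  220.95348837] [272.05555556 267.40740741] [0.6401287  0.10775549 0.0667851 ]
tab inner [282.75  224.375] [277.5 265.5] [0.630165   0.10178173 0.06995629]
[0.24577722 0.00459151 1.65177076]
[0.28315152 0.96772129 0.70396837]
```

By triangulation the red arm is at about 34.7° and the tab at about 38.9°. The side-only reading is biased by the height I assumed, so I'll use it only as a relative measure. The wheel needs about +4° anticlockwise, so I'll push the right-hand black arm gently from the robot side.

```bash
python3 -m handwheel '[{"translation":[1,-6,0],"roll":0},{"translation":[2,-12,0],"roll":0},{"translation":[2,-17,0],"roll":0},{"translation":[2,-18.7,0],"roll":0},{"translation":[2,-18.7,2],"roll":0},{"translation":[2,-18.7,5],"roll":0},{"translation":[2,-18.7,8],"roll":0},{"translation":[2,-18.7,10],"roll":0},{"translation":[2,-18.7,10],"roll":0},{"translation":[2.8,-18.7,10],"roll":0}]'
python3 -m handwheel '[{"translation":[0.2,0,0],"roll":0},{"translation":[0.4,0,0],"roll":0},{"translation":[0.4,0,0],"roll":0}]'
python3 -c "
from h import *
print(red_side())"
```

```text
time_s: 11.45
tool_pos: [0.5376, -0.0019, 0.0583]
tcp_rot: [1.0, -0.001, 0.0, 0.0]
contact_force: [0.8, 0.2, 0.5]
opening: 0.0001
grasp_force: 0.0
time_s: 11.82
tool_pos: [0.5416, -0.0021, 0.0578]
tcp_rot: [1.0, -0.001, 0.0, 0.0]
contact_force: [-0.5, 0.5, 0.3]
opening: -0.0
grasp_force: 0.0
(217, np.float64(0.09571492810041501), np.float64(41.48684180065525), np.float64(39.85620121777023))
```

```bash
python3 -m handwheel '[{"translation":[0.2,0,0],"roll":0},{"translation":[0.4,0,0],"roll":0},{"translation":[0.4,0,0],"roll":0}]'
python3 -c "
from h import *
print(red_side())"
python3 -m handwheel '[{"translation":[0.1,0,0],"roll":0},{"translation":[0.2,0,0],"roll":0},{"translation":[0.2,0,0],"roll":0}]'
python3 -c "
from h import *
print(red_side())"
```

```text
time_s: 12.25
tool_pos: [0.5451, -0.002, 0.0574]
tcp_rot: [1.0, -0.001, -0.0, 0.0]
contact_force: [-1.2, -0.1, 0.3]
opening: 0.0
grasp_force: 0.4
(217, np.float64(0.09571492810041501), np.float64(41.57490059357261), np.float64(40.10197305550676))
time_s: 12.68
tool_pos: [0.547, -0.0021, 0.0574]
tcp_rot: [1.0, -0.001, -0.0, 0.0]
contact_force: [-3.1, -0.8, 0.4]
opening: 0.0001
grasp_force: 1.6
(217, np.float64(0.09513163186472036), np.float64(43.67190397403165), np.float64(42.74805019282816))
```

```bash
python3 -m handwheel '[{"translation":[0.1,0,0],"roll":0},{"translation":[0.2,0,0],"roll":0},{"translation":[0.2,0,0],"roll":0}]'
python3 -c "
from h import *
print(red_side())"
python3 -m handwheel '[{"translation":[-1,0,0],"roll":0},{"translation":[-2,0,0],"roll":0},{"translation":[-2,0,-3],"roll":0},{"translation":[-2,0,-8],"roll":0},{"translation":[-2,6,-10],"roll":0},{"translation":[-2,12,-10],"roll":0},{"translation":[-3,18,-10],"roll":0},{"translation":[-4,19,-10],"roll":0},{"translation":[-4,19,-10],"roll":0}]'
python3 t.py
python3 - <<'E'
from h import *
r=scene("g");H=np.array([.559,.043])
for k in("tab","red"):
    w=r[k]-H;rr=np.linalg.norm(w,axis=1);m=w.mean(0);f=w[rr>np.sort(rr)[-8]].mean(0);print(k,len(w),np.degrees(np.arctan2(m[1],m[0])),np.degrees(np.arctan2(f[1],f[0])),rr.min(),rr.max())
print(red_side())
E
```

```text
time_s: 13.1
tool_pos: [0.5493, -0.0022, 0.0575]
tcp_rot: [1.0, -0.001, -0.0, 0.0]
contact_force: [-2.7, -2.0, 0.0]
opening: 0.0002
grasp_force: 1.5
(216, np.float64(0.09658847025515209), np.float64(46.803386944043794), np.float64(45.60061486549037))
time_s: 14.28
tool_pos: [0.5079, -0.1922, 0.1575]
tcp_rot: [1.0, -0.002, -0.0, -0.0]
contact_force: [0.4, 0.4, 0.1]
opening: -0.0
grasp_force: 0.0
hub [304.02272727 247.82954545] [318.56001751 242.79310099] [315.625     239.8046875] 128 [0.56205979 0.04356294 0.1121612 ]
tip [282.33333333 223.16666667] [277.83333333 259.        ] [0.6291925  0.10191548 0.08666079]
redc [290.72413793 233.35344828] [294.58796296 254.8287037 ] [0.60119149 0.07901253 0.08908534]
tab [280.24137931 219.68965517] [272.21818182 267.43636364] [0.64167419 0.10859166 0.06764317]
tab inner [282.5   221.375] [278.16666667 266.        ] [0.6342536 0.1018567 0.0696584]
[0.24577722 0.00459151 1.65177076]
[0.28315152 0.96772129 0.70396837]
tab 29 38.18629385169786 38.16724767872103 0.09398709998567914 0.11427682238331018
red 116 40.93735533177905 40.818390682759905 0.024874100326669098 0.09416686212546801
(215, np.float64(0.09635424365062528), np.float64(46.81716403006742), np.float64(46.13532057182439))
```

View pics/g.png

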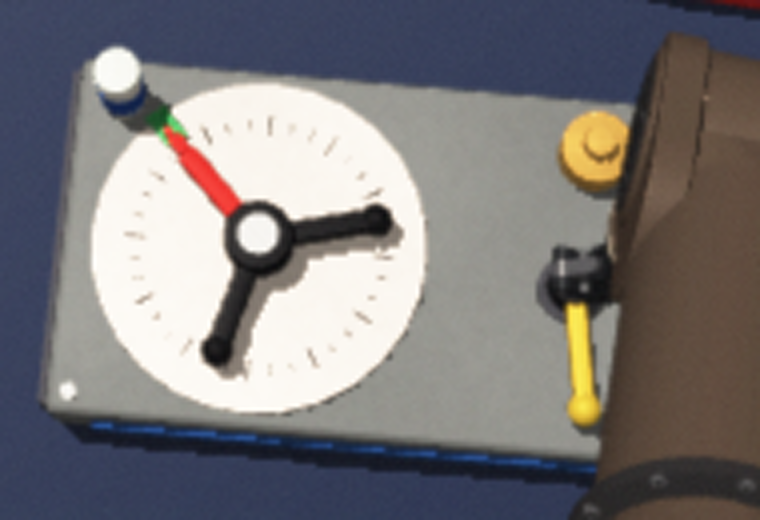

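The top view now shows the tip over the tab at (168,125), with green on both sides. The numbers still put it about 1.5–2° (2.5–3 mm) too far anticlockwise. I'll make one fine nudge back, with the relative side reading going from 46.8 to about 45.2.

```bash
python3 -m handwheel '[{"translation":[0.4,-6,0],"roll":0},{"translation":[0.4,-12,0],"roll":0},{"translation":[0.4,-18,0],"roll":0},{"translation":[0.4,-20.8,0],"roll":0},{"translation":[0.4,-20.8,0],"roll":0},{"translation":[0.4,-20.8,4],"roll":0},{"translation":[0.4,-20.8,8],"roll":0},{"translation":[0.4,-20.8,10],"roll":0},{"translation":[0.4,-20.8,10],"roll":0}]'
python3 -m handwheel '[{"translation":[0,-0.6,0],"roll":0},{"translation":[0,-1.2,0],"roll":0},{"translation":[0,-1.6,0],"roll":0},{"translation":[0,-1.6,0],"roll":0}]'
python3 -c "
from h import *
print(red_side())"
```

```text
time_s: 15.6
tool_pos: [0.5122, 0.0155, 0.0562]
tcp_rot: [1.0, -0.001, -0.002, 0.0]
contact_force: [0.4, 0.0, 0.7]
opening: 0.0001
grasp_force: 0.0
time_s: 16.1
tool_pos: [0.5136, 0.0326, 0.0579]
tcp_rot: [1.0, -0.001, 0.0, -0.0]
contact_force: [0.3, -0.0, 0.1]
opening: -0.0001
grasp_force: 0.0
(216, np.float64(0.09658847025515209), np.float64(46.794890704708585), np.float64(45.60061486549037))
```

```bash
for i in 1; do :; done; python3 -m handwheel '[{"translation":[0,-0.2,0],"roll":0},{"translation":[0,-0.3,0],"roll":0},{"translation":[0,-0.3,0],"roll":0}]'
python3 -c "
from h import *
print(red_side())"
python3 -m handwheel '[{"translation":[0,-0.1,0],"roll":0},{"translation":[0,-0.1,0],"roll":0}]'
python3 -c "
from h import *
print(red_side())"
```

```text
time_s: 16.52
tool_pos: [0.5133, 0.0351, 0.0575]
tcp_rot: [1.0, -0.001, -0.0, 0.0]
contact_force: [0.7, -0.3, 1.0]
opening: -0.0
grasp_force: 0.0
(216, np.float64(0.09658847025515209), np.float64(46.803386944043794), np.float64(45.60061486549037))
time_s: 16.82
tool_pos: [0.5134, 0.036, 0.0575]
tcp_rot: [1.0, -0.001, -0.0, 0.0]
contact_force: [0.6, -0.4, -0.4]
opening: -0.0001
grasp_force: 0.2
(216, np.float64(0.09658847025515209), np.float64(46.803386944043794), np.float64(45.60061486549037))
```

```bash
python3 -m handwheel '[{"translation":[0,-0.1,0],"roll":0},{"translation":[0,-0.1,0],"roll":0}]'
python3 -c "
from h import *
print(red_side())"
python3 -m handwheel '[{"translation":[0,-0.1,0],"roll":0},{"translation":[0,-0.1,0],"roll":0}]'
python3 -c "
from h import *
print(red_side())"
```

```text
time_s: 17.12
tool_pos: [0.5133, 0.0366, 0.0575]
tcp_rot: [1.0, -0.001, -0.0, 0.0]
contact_force: [-0.3, -2.8, -0.9]
opening: 0.0004
grasp_force: 1.1
(216, np.float64(0.09658847025515209), np.float64(46.72290411828528), np.float64(45.60061486549037))
time_s: 17.42
tool_pos: [0.5135, 0.0379, 0.0575]
tcp_rot: [1.0, -0.001, 0.0, 0.0]
contact_force: [1.4, -3.2, -0.3]
opening: 0.0003
grasp_force: 1.3
(221, np.float64(0.09658847025515209), np.float64(45.4639441796207), np.float64(44.63472909704009))
```

```bash
python3 -m handwheel '[{"translation":[0,0.8,0],"roll":0},{"translation":[0,1.4,0],"roll":0},{"translation":[0,1.4,-3],"roll":0},{"translation":[0,1.4,-8],"roll":0},{"translation":[-1,6,-8],"roll":0},{"translation":[-3,12,-8],"roll":0},{"translation":[-3.2,16.5,-8],"roll":0},{"translation":[-3.2,17.2,-8],"roll":0},{"translation":[-3.2,17.2,-8],"roll":0}]'
python3 t.py | grep -v '^\['
python3 - <<'E'
from h import *
r=scene();H=np.array([.559,.043])
for k in("tab","red"):
    w=r[k]-H;rr=np.linalg.norm(w,axis=1);m=w.mean(0);f=w[rr>np.sort(rr)[-8]].mean(0);print(k,len(w),np.degrees(np.arctan2(m[1],m[0])),np.degrees(np.arctan2(f[1],f[0])),rr.min(),rr.max())
L=r.get("lever");print("lever",len(L),L.mean(0))
print(red_side())
E
```

```text
time_s: 18.6
tool_pos: [0.481, -0.1338, 0.1375]
tcp_rot: [1.0, -0.002, 0.0, -0.0]
contact_force: [-0.1, -0.1, 0.1]
opening: -0.0
grasp_force: 0.0
hub [304.02272727 247.82954545] [318.56001751 242.79310099] [315.66412214 239.67938931] 131 [0.56198854 0.0435539  0.11248368]
tip [283.33333333 222.83333333] [277.66666667 258.5       ] [0.63040108 0.09939733 0.08602747]
redc [291.35897436 233.05128205] [294.32272727 254.50454545] [0.60221884 0.07742623 0.08866515]
tab [280.09090909 220.33333333] [272.21818182 267.43636364] [0.6405394  0.10906581 0.06789668]
tab inner [281.5   223.375] [278.16666667 266.        ] [0.63038082 0.10463061 0.07138922]
tab 34 39.02214454587837 38.16724767872103 0.09211561319754398 0.11427682238331018
red 116 39.011786541076276 39.05244199444418 0.024363427045813884 0.09252321072054698Traceback (most recent call last):
  File "<stdin>", line 5, in <module>
TypeError: object of type 'NoneType' has no len()
```

The pointer is now at about 38.7° and the tab at about 38.7°, so they are aligned. On to the lever: I'll descend on its dial side and push it round.

```bash
python3 -m handwheel '[{"translation":[0,0,3],"roll":0},{"translation":[0,0,6],"roll":0},{"translation":[0,0,8.6],"roll":0},{"translation":[0,0,8.6],"roll":0}]'
python3 -m handwheel '[{"translation":[-0.3,0.6,0],"roll":0},{"translation":[-0.5,1.3,0],"roll":0},{"translation":[-0.7,2,0],"roll":0},{"translation":[-0.7,2.8,0],"roll":0},{"translation":[-0.7,3.6,0],"roll":0},{"translation":[-0.5,4.4,0],"roll":0},{"translation":[-0.2,5.1,0],"roll":0},{"translation":[0.1,5.8,0],"roll":0},{"translation":[0.1,5.8,0],"roll":0}]'
python3 - <<'E'
from h import *
im=read_camera("side");p=mask(im,(22,140,110),(32,255,255),(330,190,420,240))
if p is not None:
    w=np.array([ray("side",q,.085) for q in p]);P=np.array([.5335,-.1625])
    v=w.mean(0)-P;print(len(w),w.mean(0),np.degrees(np.arctan2(v[1],v[0]))%360)
print(red_side())
E
```

```text
time_s: 19.25
tool_pos: [0.4798, -0.1322, 0.0501]
tcp_rot: [1.0, -0.0, -0.002, -0.001]
contact_force: [-0.4, 0.0, 0.9]
opening: 0.0002
grasp_force: 0.0
time_s: 20.38
tool_pos: [0.4819, -0.1929, 0.0514]
tcp_rot: [1.0, -0.002, -0.0, 0.0]
contact_force: [-0.2, 0.5, -0.1]
opening: 0.0003
grasp_force: 0.0
91 [ 0.5110629 -0.1875684] 228.1703408725835
(218, np.float64(0.09658847025515209), np.float64(45.46847850119317), np.float64(44.63472909704009))
```

```bash
python3 -m handwheel '[{"translation":[0.3,0.5,0],"roll":0},{"translation":[0.7,0.9,0],"roll":0},{"translation":[1.1,1.3,0],"roll":0},{"translation":[1.1,1.3,0],"roll":0}]'
cat > l.py <<'E'
from h import *
im=read_camera("side");p=mask(im,(22,140,110),(32,255,255),(330,190,420,240))
if p is not None:
    w=np.array([ray("side",q,.085) for q in p]);P=np.array([.5335,-.1625])
    v=w.mean(0)-P;print(len(w),w.mean(0),np.degrees(np.arctan2(v[1],v[0]))%360)
print(monitor.state()["contact_force"])
E
python3 l.py
python3 -m handwheel '[{"translation":[0.3,0.2,0],"roll":0},{"translation":[0.6,0.4,0],"roll":0},{"translation":[0.6,0.4,0],"roll":0}]'; python3 l.py
```

```text
time_s: 20.98
tool_pos: [0.4933, -0.2055, 0.0515]
tcp_rot: [1.0, -0.001, 0.0, 0.0]
contact_force: [1.5, 0.0, 0.2]
opening: -0.0
grasp_force: 0.0
82 [ 0.51766324 -0.19745822] 245.62854262074578
[-0.02295392  0.48760364  0.08431195]
time_s: 21.4
tool_pos: [0.4992, -0.209, 0.0515]
tcp_rot: [1.0, -0.001, 0.0, 0.0]
contact_force: [-0.7, -0.1, -0.4]
opening: 0.0
grasp_force: 0.2
76 [ 0.52158712 -0.20158961] 253.05097243576674
[-0.83228376  0.91828568  1.09580776]
```

```bash
python3 -m handwheel '[{"translation":[0.2,0.1,0],"roll":0},{"translation":[0.3,0.1,0],"roll":0},{"translation":[0.3,0.1,0],"roll":0}]';python3 l.py
python3 -m handwheel '[{"translation":[0.2,0.1,0],"roll":0},{"translation":[0.2,0.1,0],"roll":0},{"translation":[0.2,0.1,0],"roll":0}]'; python3 l.py
```

```text
time_s: 21.82
tool_pos: [0.5017, -0.2102, 0.0515]
tcp_rot: [1.0, -0.001, -0.0, 0.0]
contact_force: [-1.3, -0.1, 0.3]
opening: -0.0002
grasp_force: 0.8
75 [ 0.52366646 -0.20263022] 256.231489030318
[-2.04302362 -0.11829305  0.32050797]
time_s: 22.25
tool_pos: [0.504, -0.2111, 0.0515]
tcp_rot: [1.0, -0.001, 0.0, 0.0]
contact_force: [-1.1, -0.2, 0.6]
opening: 0.0001
grasp_force: 0.6
74 [ 0.52524955 -0.20413884] 258.792397070339
[-2.08450476 -0.55736318  0.83133366]
```

```bash
python3 -m handwheel '[{"translation":[0.2,0.1,0],"roll":0},{"translation":[0.2,0.1,0],"roll":0},{"translation":[0.2,0.1,0],"roll":0}]'; python3 l.py
python3 -m handwheel '[{"translation":[0.2,0,0],"roll":0},{"translation":[0.2,0,0],"roll":0},{"translation":[0.2,0,0],"roll":0}]'; python3 l.py
```

```text
time_s: 22.68
tool_pos: [0.5054, -0.2117, 0.0514]
tcp_rot: [1.0, -0.001, -0.0, -0.0]
contact_force: [-3.0, 0.6, 1.1]
opening: -0.0002
grasp_force: 2.1
70 [ 0.52636833 -0.20476197] 260.4216275273966
[-4.43080435  0.99666814  1.2726336 ]
time_s: 23.1
tool_pos: [0.5056, -0.2118, 0.0511]
tcp_rot: [1.0, -0.001, -0.002, -0.0]
contact_force: [-9.7, 1.2, 5.0]
opening: -0.0002
grasp_force: 4.8
69 [ 0.52666556 -0.20363845] 260.5674453856617
[-9.65797352  1.88987774  5.45235883]
```

The force rises to 10 N with no more travel, so the lever is on its stop. I'll back off, lift clear and check.

```bash
python3 -m handwheel '[{"translation":[-0.8,-0.2,0],"roll":0},{"translation":[-2,-0.4,0],"roll":0},{"translation":[-2.5,-0.4,0],"roll":0},{"translation":[-2.5,-0.4,-4],"roll":0},{"translation":[-2.5,-0.4,-9],"roll":0},{"translation":[-3,3,-13],"roll":0},{"translation":[-4,9,-13],"roll":0},{"translation":[-5,15,-13],"roll":0},{"translation":[-5,20,-13],"roll":0},{"translation":[-5,20,-13],"roll":0}]'
python3 -m handwheel '[{"translation":[0,0,0],"roll":0},{"translation":[0,0,0],"roll":0}]'
python3 l.py; python3 t.py | grep -v '^\['
python3 - <<'E'
from h import *
r=scene();H=np.array([.559,.043]);P=np.array([.5335,-.1625])
for k,o in(("tab",H),("red",H),("lever",P)):
    if k not in r: continue
    w=r[k]-o;m=w.mean(0);print(k,len(w),m,np.degrees(np.arctan2(m[1],m[0]))%360)
T=read_camera("top");o=cv2.cvtColor(cv2.imread("pics/top0.png"),cv2.COLOR_BGR2RGB)
for n,(x,y,w,h) in dict(glue=(258,200,18,22),weight=(378,215,24,25),mug=(458,238,40,55),jar=(148,262,40,40)).items():
    print(n,np.abs(T[y:y+h,x:x+w].astype(int)-o[y:y+h,x:x+w]).mean())
E
```

```text
time_s: 24.4
tool_pos: [0.4553, -0.4168, 0.1812]
tcp_rot: [1.0, -0.004, -0.0, 0.001]
contact_force: [-0.1, 0.8, -0.2]
opening: -0.0001
grasp_force: 0.0
time_s: 24.65
tool_pos: [0.458, -0.4103, 0.1816]
tcp_rot: [1.0, -0.0, 0.0, -0.0]
contact_force: [-0.9, -0.7, -0.6]
opening: -0.0004
grasp_force: 0.0
117 [ 0.5219244  -0.21591353] 257.7721401574598
[-0.3531028  -0.44487741  0.46728515]
hub [303.96629213 247.80898876] [318.56001751 242.79310099] [315.66412214 239.67938931] 131 [0.56198895 0.04369103 0.11257512]
tip [283.33333333 222.83333333] [277.66666667 258.5       ] [0.63040108 0.09939733 0.08602747]
redc [291.35897436 233.05128205] [294.39366516 254.49321267] [0.60214572 0.07741205 0.08872536]
tab [280.09090909 220.33333333] [272.21818182 267.43636364] [0.6405394  0.10906581 0.06789668]
tab inner [281.5   223.375] [278.16666667 266.        ] [0.63038082 0.10463061 0.07138922]
tab 34 [0.0815778  0.06611262] 39.02214454587837
red 116 [0.04189761 0.03399999] 39.059397358141084
lever 165 [-0.01058392 -0.05114826] 258.30899986569943
glue 0.9318181818181818
weight 1.0911111111111111
mug 5.911212121212121
jar 0.9864583333333333
```

```bash
python3 -c "
from workcell import bot
print(bot.hand_in())"
```

```text
the job is handed in; nothing more can be done
None
```

The job is handed in at about 25 s on the robot's clock: the red pointer and green tab both measure about 39°, and the lock lever, pushed only after that, is against its stop; the glue, weight and jar look unmoved, and the mug, which I never went near at its height, changed slightly in the picture, probably from the arm's shadow.

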